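# Draw down the glass window of the degassing chamber

## Task

The glass window of the small degassing chamber is only finger-tight. Starting with the wing nut above the hose barb and going clockwise round the rim (seen from above), tighten each of the three wing nuts by one quarter turn clockwise, then go round once more in the same order with a second quarter turn each, so that the glass is drawn down evenly. Leave the small beaker and the dropper bottle where they stand.

Things in the scene. Friction and masses are not known exactly. Their poses are not given: they have to be found in the camera images.
- chamber: Round steel chamber, 191 mm across, fixed to the table; origin: centre of its underside, z up. Its steel clamp ring (flat top at z = 73 mm) holds a recessed glass window 116 mm across. A grey steel hose barb, the only port, sticks out level along the chamber's own -x at z = 30 mm, to 124 mm from the axis. Three wing nuts stand on a circle of 78 mm radius.
- nut_a_grip (a point): First wing nut, right above the hose barb. Point on its vertical axis at mid-height of the wings, 100 mm above the table; own x along the two wings (any direction at the start), z up. Wings: 46 mm tip to tip, 7 mm thick, top 9 mm above the point. Below it the 21 mm wide hub begins 9 mm down, the clamp ring 27 mm down.
- nut_b_grip (a point): The same point on the second nut, the next one clockwise from nut a seen from above (120 degrees on).
- nut_c_grip (a point): The same point on the third nut, the next one clockwise from nut b.
- nut_a (a joint): Angle in rad by which nut a has been turned clockwise (seen from above) since the start; starts at 0, a quarter turn is 1.57. Tight thread: it stays where it is left, needs 0.12 to 0.2 N m, and goes down 1.25 mm per turn.
- nut_b (a joint): The same for nut b.
- nut_c (a joint): The same for nut c.
- small_beaker: Glass beaker, 56 mm across, 70 mm high, standing left of the chamber towards the robot. A bystander. Origin at the centre of its underside.
- brown_dropper: Small amber dropper bottle with black cap, 30 mm across, 76 mm high, standing behind the chamber to the left. A bystander. Origin at the centre of its underside.

How it is judged (in metres and radians):
On the way, in this order (a step that is already met when the one before it is completed fails the run):
1. the nut above the hose barb has had its first quarter turn, the others as they were due (value of joint nut_a between 1.2 and 1.94 rad and value of joint nut_b between -0.37 and 0.37 rad and value of joint nut_c between -0.37 and 0.37 rad), for 0.2 s.
2. the next nut clockwise has had its first quarter turn, the others as they were due (value of joint nut_a between 1.2 and 1.94 rad and value of joint nut_b between 1.2 and 1.94 rad and value of joint nut_c between -0.37 and 0.37 rad), for 0.2 s.
3. the third nut has had its first quarter turn, the others as they were due (value of joint nut_a between 1.2 and 1.94 rad and value of joint nut_b between 1.2 and 1.94 rad and value of joint nut_c between 1.2 and 1.94 rad), for 0.2 s.
4. the nut above the hose barb has had its second quarter turn, the others as they were due (value of joint nut_a between 2.77 and 3.51 rad and value of joint nut_b between 1.2 and 1.94 rad and value of joint nut_c between 1.2 and 1.94 rad), for 0.2 s.
5. the next nut clockwise has had its second quarter turn, the others as they were due (value of joint nut_a between 2.77 and 3.51 rad and value of joint nut_b between 2.77 and 3.51 rad and value of joint nut_c between 1.2 and 1.94 rad), for 0.2 s.
6. the third nut has had its second quarter turn, the others as they were due (value of joint nut_a between 2.77 and 3.51 rad and value of joint nut_b between 2.77 and 3.51 rad and value of joint nut_c between 2.77 and 3.51 rad), for 0.2 s.
At the end, for the whole second after the job is handed in: Each of the three wing nuts stands two quarter turns (180 degrees, within 21) clockwise of its start, at rest; small beaker and dropper bottle are within 30 mm of where they stood (all of step 6 and velocity of joint nut_a between -0.1 and 0.1 rad/s and velocity of joint nut_b between -0.1 and 0.1 rad/s and velocity of joint nut_c between -0.1 and 0.1 rad/s and distance of each of small_beaker, brown_dropper from where it was at the start of the episode below 0.03 m); the robot touches nothing.
It fails at once if a nut overtightened: more than 35 degrees past its two quarter turns (value of joint any of nut_a, nut_b, nut_c above 3.75 rad).
It fails at once if a nut loosened by more than 30 degrees from its start (value of joint any of nut_a, nut_b, nut_c below -0.52 rad).
It fails at once if a nut begun on its second quarter turn (past 125 degrees) while another has not had its first (69 degrees) ((value of joint nut_a above 2.18 rad and value of joint nut_b below 1.2 rad) or (value of joint nut_a above 2.18 rad and value of joint nut_c below 1.2 rad) or (value of joint nut_b above 2.18 rad and value of joint nut_a below 1.2 rad) or (value of joint nut_b above 2.18 rad and value of joint nut_c below 1.2 rad) or (value of joint nut_c above 2.18 rad and value of joint nut_a below 1.2 rad) or (value of joint nut_c above 2.18 rad and value of joint nut_b below 1.2 rad)).
It fails at once if the small beaker or the dropper bottle pushed more than 30 mm away (distance of any of small_beaker, brown_dropper from where it was at the start of the episode above 0.03 m).
It fails at once if the small beaker or the dropper bottle tipped (angle between any of small_beaker, brown_dropper's own z axis and vertical above 0.5 rad).
It also fails if it takes over 72 s, if anything falls off the work surface, if the arm or the gripper's body presses on something with over 40 N, if the wrist force passes 120 N, or if a joint passes its speed limit or range.

## Robot

A 6-joint arm with a two-finger parallel gripper is mounted at the origin on a cart in front of the work surface, level with it; the furniture and walls round the work are solid. World frame = base frame: x ahead of the robot, y to its left, z up, the work surface at z = 0. Lengths are in mm, angles in rad, forces in N, time in s.
With the tool pointing down it reaches from about 350 to 775 mm from the base axis. Payload 7.3 kg.
Tool frame: the origin (TCP) lies on the mounting face of the last link; the fingertips stand 178 mm ahead of it and the grasp point (between the pads) lies 159 mm ahead of it; z points along the fingers, y is the line along which they close (so a half turn about z gives the same grasp; the last joint's range is limited). The gripper opens to 92 mm and grips with 3 to 60 N. Pads are 19 mm wide; open, the fingers measure 130 mm over their backs; the gripper's body (75 mm by 190 mm) begins 47 mm behind the grasp point.
Start: joints at [1.063, 0.342, 1.524, -0, 1.275, -0.146], TCP at [185.807, 491.023, 404.741] pointing down, gripper open.
Joint ranges: [-2.53, 2.53], [-0.77, 2.02], [0.04, 2.7], [-1, 4.14], [0.28, 2.66], [-3.11, 3.11]. Speed limits (rad/s): [2.57, 2.57, 3.14, 3.14, 3.14, 3.14].

## Interface

Orientations are given as [roll, pitch, yaw] about the fixed x, y, z axes, in that order (R = Rz(yaw) Ry(pitch) Rx(roll)).
In Python, from plant import bot, vision gives the robot as it stands. The module is installed in compiled form; this text tells all that it offers.
- The arm moves only by the tool move_tool, called as name(argument=value, ...) on one line, values as JSON. Schema: {"type":"object","properties":{"motion":{"type":"array","items":{"type":"array","prefixItems":[{"type":"number"},{"type":"array","items":{"type":"number"},"minItems":3,"maxItems":3},{"type":"number"}],"minItems":3,"maxItems":3},"minItems":1,"maxItems":5},"only":{"type":"string"},"quiet":{"type":"boolean"},"lines":{"type":"string"}},"required":["motion"],"additionalProperties":false}. motion is a list of rows, 1 to 5 of them, each written [opening, [dx, dy, dz], turn]: the finger opening in mm, then dx, dy, dz in normalised numbers (1 is 800 mm), then a turn about the tool's z in shares of 60 degrees (1.0 is 60 degrees); each row is the pose to reach, as a shift and turn from the pose commanded when the call began, along the tool's axes at that moment; what a row does not reach only later rows make up. A row lasts 1/8 s, in which the tool goes at most 62.5 mm and 0.188 rad, less where a joint would pass 70% of its speed; a pose out of reach is approached as far as the arm can. The fingers move at their own pace and stop on an object; the grip force is fixed at half the most. Time passes only in rows, so rows that do not move let the fingers close. The tool returns the time, the measured TCP pose, the force, the opening and the grip force at its end. only (a regular expression) keeps the lines of the reply that match it, lines (a string "A,B") keeps lines A to B, and quiet returns only ok. Shift and turn numbers lie between -1 and 1, and a call with a number outside is refused. Input that does not fit is refused with a message, and nothing moves.
- bot.get_obs(): the state, without advancing time (a new reading comes with each control period).
- vision.capture(name): name is "scene" or "top" or "wrist"; returns a dict with "color" (400x640x3 uint8, red, green, blue), "K" (3x3 intrinsics, pixels), "R" (3x3) and "t" (3): a world point X has camera coordinates R X + t. Camera axes: x right, y down, z forward; pixel columns grow to the right and rows downward; lengths in mm; the calibration is good to about 2 mm. A picture is of the moment at which its call begins. There is no depth.
- bot.close_job(): hands the job in; it is judged then, once.
The state is a dict: "time": time; "joint_positions": joint angles; "dq": joint speeds; "tau": joint torques, N m; "tool_pos": TCP position; "tcp_rot": TCP orientation; "contact_force": force on the tool from outside, world axes, zero at the start; "moment": the same for the moment, N m; "grip_width": finger opening in mm; "finger_force": force on a finger pad.
Only numpy, scipy, OpenCV 4.12 (cv2) and the standard library are available. Lean on these libraries where they do the work, as an engineer would, in place of code of your own. Each camera call takes 0.05 s, during which the arm holds its last target. There are 200 camera calls.

## Working session

There is one attempt and no reset: what is moved stays moved. The work goes in short steps, Python scripts to look and compute and a tool call to move; the robot and the scene stay as the last step left them, time stands still between calls to the robot, and variables do not carry over. Pictures are saved under pics/ and viewed, at most 10 in all, crops included, and the job is handed in when it is done.

```bash
mkdir -p pics; python3 - <<'E'
from plant import bot, vision
import cv2,numpy as np
o=bot.get_obs(); print({k:np.round(v,3).tolist() for k,v in o.items()})
for n in ["scene","top"]:
    c=vision.capture(n); cv2.imwrite(f"pics/{n}0.png",c["color"][:,:,::-1]); np.savez(f"{n}0.npz",**c)
    print(n,c["K"].round(1).tolist(),c["R"].round(3).tolist(),c["t"].round(1).tolist())
E
```

```text
{'time': 0.0, 'joint_positions': [1.063, 0.343, 1.525, 0.0, 1.275, -0.146], 'dq': [0.0, -0.001, -0.001, -0.001, 0.001, 0.001], 'tau': [0.001, -43.125, -24.421, 0.072, 0.056, -0.0], 'tool_pos': [185.744, 490.901, 404.031], 'tcp_rot': [-3.14, -0.0, 2.78], 'contact_force': [0.049, -0.299, -0.154], 'moment': [0.027, 0.029, 0.002], 'finger_force': 0.0, 'grip_width': 91.986}
scene [[478.9, 0.0, 316.9], [0.0, 478.9, 196.8], [0.0, 0.0, 1.0]] [[0.395, -0.919, -0.022], [-0.577, -0.229, -0.784], [0.715, 0.322, -0.62]] [-26.4, 426.3, 677.5]
top [[404.9, 0.0, 313.9], [0.0, 404.9, 205.2], [0.0, 0.0, 1.0]] [[0.027, -1.0, -0.008], [-0.995, -0.026, -0.093], [0.093, 0.01, -0.996]] [225.4, 559.8, 887.3]
```

View pics/top0.png

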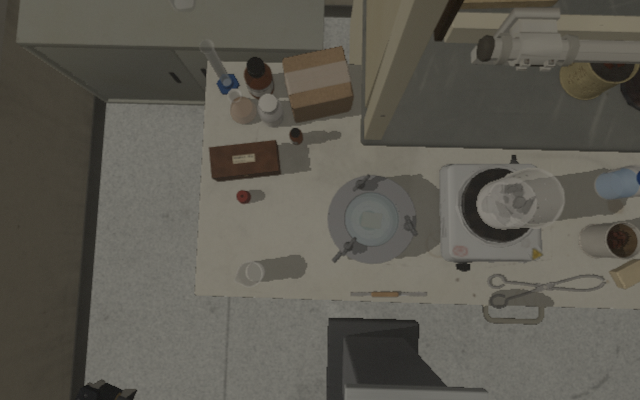

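View pics/scene0.png

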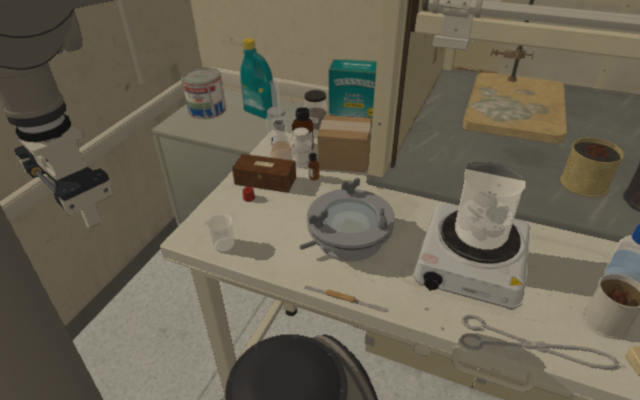

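The top view shows the chamber at about (371,219). The barb points lower-left, ending near (336,258), with nut a above it at about (348,245). Going clockwise, nut b is at about (366,183) and nut c at about (410,225). The beaker is at (254,272) and the dropper bottle at (296,136). I'll zoom in to get the wing directions.

```bash
python3 - <<'E'
import cv2,numpy as np
a=cv2.imread("pics/top0.png")[165:275,315:430]; 
b=cv2.imread("pics/scene0.png")[170:270,290:405]
a=cv2.resize(a,None,fx=5,fy=5,interpolation=cv2.INTER_CUBIC)
cv2.imwrite("pics/topz.png",cv2.convertScaleAbs(a,alpha=1.5))
E
cat > h.py <<'E'
import numpy as np,cv2
def ray(c,u,v,z):
    d=c["R"].T@np.linalg.inv(c["K"])@[u,v,1]; o=-c["R"].T@c["t"]
    return o+d*(z-o[2])/d[2]
def proj(c,X):
    p=c["K"]@(c["R"]@np.asarray(X,float)+c["t"]); return p[:2]/p[2]
E
```

```text
(no output)
```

View pics/topz.png

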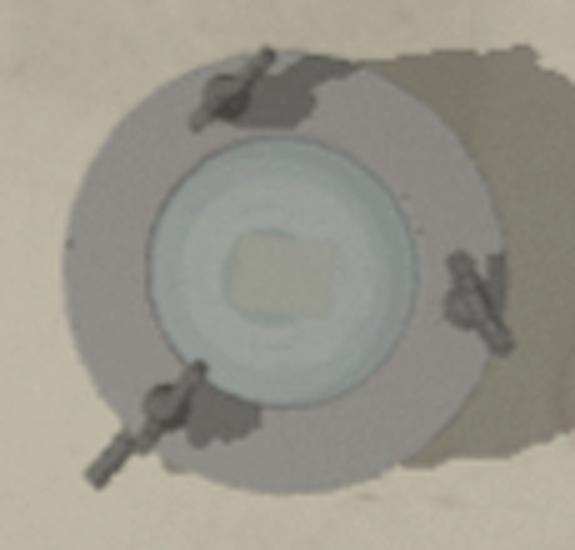

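The zoom shows nut a's wings from (200,368) to (145,445), b's from (268,52) to (195,128) and c's from (458,258) to (507,350). The glass rim is centred near (283,272).

```bash
python3 - <<'E'
from h import *
c=np.load("top0.npz"); s=lambda u,v:((u+.5)/5-.5+315,(v+.5)/5-.5+165)
C=ray(c,*s(283,272),70); print("glass",C, [np.linalg.norm(ray(c,*s(283+dx,272),70)-C) for dx in(-134,134)])
C2=ray(c,*s(284,272),73); print("ring",C2,np.linalg.norm(ray(c,*s(64,272),73)-C2),np.linalg.norm(ray(c,*s(502,272),73)-C2))
for n,p,q in[("a",(200,368),(145,445)),("b",(268,52),(195,128)),("c",(458,258),(507,350))]:
    P,Q=ray(c,*s(*p),104),ray(c,*s(*q),104); m=(P+Q)/2;d=P-Q
    r=m-C; print(n,m.round(1),"len",np.linalg.norm(d).round(1),"wing",np.degrees(np.arctan2(d[1],d[0])).round(1),"rad",np.hypot(*r[:2]).round(1),"az",np.degrees(np.arctan2(r[1],r[0])).round(1),"reach",np.hypot(*m[:2]).round())
B=ray(c,*s(98,480),30);r=B-C;print("barb",B,np.hypot(*r[:2]),np.degrees(np.arctan2(r[1],r[0])))
print("beaker",ray(c,254,272,35),"dropper",ray(c,296,136,40))
E
```

```text
glass [523.14160882 116.40362371  70.        ] [np.float64(57.396543916003594), np.float64(57.338533702796376)]
ring [522.96361711 116.37384217  73.        ] 93.93700847740566 92.92933018268124
a [464.7 165.3 104. ] len 38.8 wing -34.4 rad 76.2 az 140.1 reach 493.0
b [596.1 143.3 104. ] len 44.2 wing -42.3 rad 77.8 az 20.2 reach 613.0
c [510.1  38.9 104. ] len 42.4 wing 28.6 rad 78.6 az -99.6 reach 512.0
barb [430.92406604 191.90233173  30.        ] 119.1810811785955 140.6927367378382
beaker [401.29546011 368.44077186  35.        ] dropper [708.56194165 285.06443138  40.        ]
```

Centre, radii and azimuths all fit the 78 mm circle: a is at (463,166), b at (596,143) and c at (510,39.5). The hood post behind nut b could foul the gripper body, so I'll measure it next.

```bash
python3 - <<'E'
import cv2,numpy as np
a=cv2.imread("pics/top0.png")[80:200,330:450]; b=cv2.imread("pics/scene0.png")[90:210,330:450]
im=np.hstack([a,b]); im=cv2.resize(im,None,fx=3.3,fy=3.3,interpolation=cv2.INTER_CUBIC)
cv2.imwrite("pics/post.png",cv2.convertScaleAbs(im,alpha=1.3))
E
```

```text
(no output)
```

View pics/post.png

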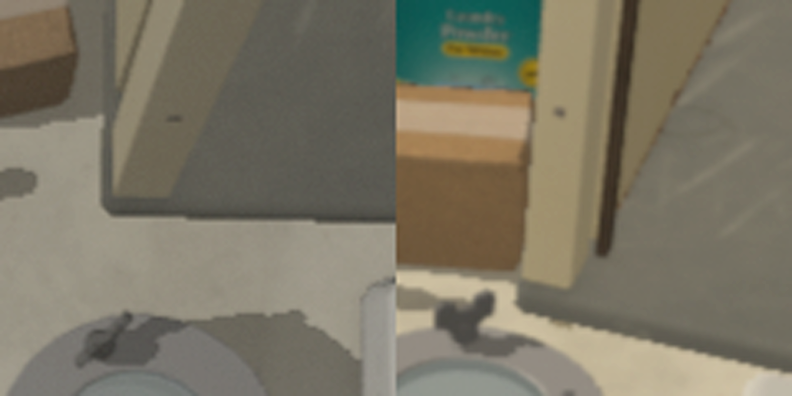

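The post's front foot runs from about (114,194) to (170,196) in the left crop, and from (525,278) to (570,288) in the right one. I'll triangulate it from both views.

```bash
python3 - <<'E'
from h import *
t=np.load("top0.npz");s=np.load("scene0.npz")
ft=lambda u,v:(330+(u+.5)/3.3-.5,80+(v+.5)/3.3-.5)
fs=lambda u,v:(330+(u-396+.5)/3.3-.5,90+(v+.5)/3.3-.5)
for p,q in[((114,194),(525,278)),((170,196),(570,288)),((174,118),(560,111))]:
    for z in(0,15,30): print(z,ray(t,*ft(*p),z).round(1),ray(s,*fs(*q),z).round(1))
    P=[c["K"]@np.c_[c["R"],c["t"]] for c in(t,s)]
    X=cv2.triangulatePoints(P[0],P[1],np.array(ft(*p)).reshape(2,1),np.array(fs(*q)).reshape(2,1));print("tri",(X[:3]/X[3]).ravel().round(1))
E
```

```text
0 [717.5 126.3   0. ] [783.8 156.2   0. ]
15 [713.5 128.   15. ] [763.7 150.2  15. ]
30 [709.5 129.7  30. ] [743.5 144.3  30. ]
tri [701.7 132.4  60.9]
0 [717.   86.3   0. ] [783.9 118.2   0. ]
15 [713.   88.7  15. ] [763.8 112.9  15. ]
30 [709.1  91.   30. ] [743.7 107.7  30. ]
tri [700.3  96.2  62.4]
0 [774.3  84.1   0. ] [1054.1  211.4    0. ]
15 [769.4  86.5  15. ] [1028.6  204.3   15. ]
30 [764.5  88.8  30. ] [1003.1  197.2   30. ]
tri [708.1 115.6 203.3]
```

```bash
cat >> h.py <<'E'
N={"a":(463.1,166.3,-34.4),"b":(596.2,143.3,-42.3),"c":(509.8,39.5,28.6)}
def go(n,quarters,z):
    "shift in tool axes and turn to reach over nut n after it had so many quarter turns"
    from plant import bot
    from scipy.spatial.transform import Rotation as Ro
    o=bot.get_obs(); R=Ro.from_euler("xyz",o["tcp_rot"]).as_matrix(); p=np.array(o["tool_pos"])
    x,y,w=N[n]; d=R.T@(np.array([x,y,z])-p); q6=o["joint_positions"][5]
    t=o["tcp_rot"][2]-(np.radians(w)-quarters*np.pi/2)
    t=(t+np.pi/2)%np.pi-np.pi/2
    print(n,"d",d.round(1),"turn",round(t,3),"or",round(t-np.sign(t)*np.pi,3),"q6",round(q6,2),"t",round(o["time"],2),"pose",p.round(1),np.round(o["tcp_rot"],3),"F",np.round(o["contact_force"],1),"w",round(o["grip_width"],1))
E
python3 -c "
from h import *
go('a',0,330)"
```

```text
a d [-374.3 -205.3   74.3] turn 0.239 or -2.903 q6 -0.15 t 0.1 pose [185.7 490.9 404.1] [-3.14 -0.    2.78] F [-0.2 -0.2 -0.6] w 91.9
```

The rows are not in the units I measure in: shifts go in shares of 800 mm and turns go in shares of 60 degrees. I convert before sending: -374 mm is -0.4675, -205 mm is -0.2563, 0.24 rad is 0.2292.

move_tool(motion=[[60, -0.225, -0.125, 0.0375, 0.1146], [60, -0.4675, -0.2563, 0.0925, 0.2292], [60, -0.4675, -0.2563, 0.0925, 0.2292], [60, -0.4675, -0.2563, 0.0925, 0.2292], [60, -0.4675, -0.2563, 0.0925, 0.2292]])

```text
refused: motion[0]: [60, -0.225, -0.125, 0.0375, 0.1146] is too long (schema: maxItems 3). Nothing was moved.
```

Wrong form. The message asks for rows with the three-number parts in brackets of their own, so I'll send the same numbers that way.

move_tool(motion=[[60, [-0.225, -0.125, 0.0375], 0.1146], [60, [-0.4675, -0.2563, 0.0925], 0.2292], [60, [-0.4675, -0.2563, 0.0925], 0.2292], [60, [-0.4675, -0.2563, 0.0925], 0.2292], [60, [-0.4675, -0.2563, 0.0925], 0.2292]])

```text
time: 0.72
tool_pos: [386.8, 255.2, 351.4]
tcp_rot: [3.141, -0.0, 2.54]
contact_force: [0.8, 1.1, -0.4]
grip_width: 60.0
finger_force: 0.0
```

move_tool(motion=[[60, [0, 0, 0], 0], [60, [0, 0, 0], 0]])

```text
time: 0.98
tool_pos: [385.7, 257.0, 351.7]
tcp_rot: [-3.141, -0.001, 2.539]
contact_force: [0.5, 0.0, 0.6]
grip_width: 59.8
finger_force: 0.0
```

```bash
python3 -c "
from h import *
go('a',0,271)"
```

```text
a d [-115.2  -30.8   80.6] turn -0.002 or 3.139 q6 -0.55 t 0.97 pose [385.7 257.  351.7] [-3.141e+00 -1.000e-03  2.539e+00] F [0.5 0.  0.6] w 59.8
```

Next I'll stop above nut a at z≈330 and check it with the wrist camera.

Converted, -115 mm is -0.1438, -60 mm is -0.075.

move_tool(motion=[[60, [-0.075, -0.02, 0.015], 0], [60, [-0.1438, -0.0388, 0.03], 0], [60, [-0.1438, -0.0388, 0.03], 0], [60, [-0.1438, -0.0388, 0.03], 0]])

```text
time: 1.48
tool_pos: [462.3, 167.6, 327.9]
tcp_rot: [3.142, -0.001, 2.541]
contact_force: [-0.1, 0.6, 0.1]
grip_width: 60.2
finger_force: 0.0
```

```bash
python3 - <<'E'
from h import *
from plant import vision
go('a',0,271)
for k in("wrist","top"):
    c=vision.capture(k); np.savez(k+"1.npz",**c)
    im=np.ascontiguousarray(c["color"][:,:,::-1])
    for n,(x,y,w) in N.items():
        w=np.radians(w);e=np.array([np.cos(w),np.sin(w),0])*23
        for s in(-1,1):
            p=proj(c,np.array([x,y,105])+s*e); print(k,n,p.round(0))
            if abs(p).max()<700: cv2.circle(im,tuple(int(v) for v in p),2,(0,0,255),-1)
    if k=="wrist": cv2.imwrite("pics/w1.png",im)
E
```

```text
a d [-1.4 -0.7 56.9] turn 0.0 or -3.142 q6 -0.78 t 1.48 pose [462.3 167.6 327.9] [ 3.142e+00 -1.000e-03  2.541e+00] F [-0.1  0.6  0.1] w 60.2
wrist a [317. 194.]
wrist a [317. 263.]
wrist b [403. 363.]
wrist b [389. 413.]
wrist c [175. 362.]
wrist c [236. 386.]
top a [342. 256.]
top a [355. 238.]
top b [353. 190.]
top b [369. 175.]
top c [416. 235.]
top c [406. 216.]
```

View pics/w1.png

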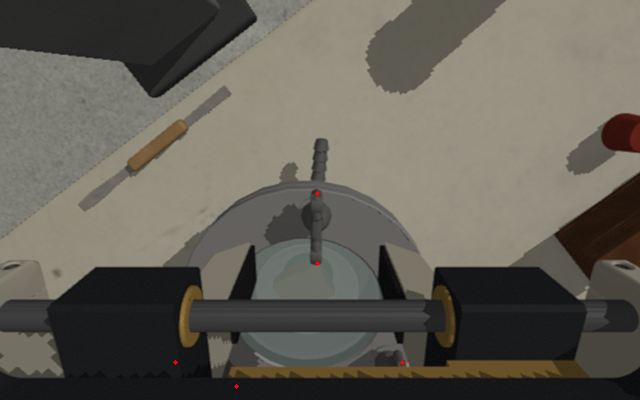

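The wrist view shows nut a's wings lying on the predicted line, with tips at about (317,194) and (317,263), midway between the fingers. I'll go down and grip.

Converted, 57 mm is 0.0713, 40 mm is 0.05.

move_tool(motion=[[60, [-0.0013, -0.0013, 0.05], 0], [60, [-0.0013, -0.0013, 0.0713], 0], [60, [-0.0013, -0.0013, 0.0713], 0], [0, [-0.0013, -0.0013, 0.0713], 0], [0, [-0.0013, -0.0013, 0.0713], 0]])

```text
time: 2.2
tool_pos: [463.5, 165.3, 271.9]
tcp_rot: [3.14, 0.001, 2.54]
contact_force: [-0.4, -0.1, -0.2]
grip_width: 44.6
finger_force: 0.0
```

move_tool(motion=[[0, [0, 0, 0], 0], [0, [0, 0, 0], 0], [0, [0, 0, 0], 0]])

```text
time: 2.58
tool_pos: [463.4, 164.8, 270.9]
tcp_rot: [3.141, 0.0, 2.54]
contact_force: [0.4, 1.1, -0.1]
grip_width: 14.4
finger_force: 0.0
```

move_tool(motion=[[0, [0, 0, 0], 0], [0, [0, 0, 0], 0], [0, [0, 0, 0], 0]])

```text
time: 2.95
tool_pos: [463.8, 165.3, 271.0]
tcp_rot: [3.14, 0.0, 2.539]
contact_force: [2.4, 5.2, -0.9]
grip_width: 6.5
finger_force: 30.0
```

move_tool(motion=[[0, [0, 0, 0], 0.1795], [0, [0, 0, 0], 0.3591], [0, [0, 0, 0], 0.5386], [0, [0, 0, 0], 0.7181], [0, [0, 0, 0], 0.7639]])

```text
time: 3.58
tool_pos: [463.4, 165.1, 270.8]
tcp_rot: [3.141, -0.0, 1.737]
contact_force: [1.4, 3.7, -2.0]
grip_width: 6.3
finger_force: 30.0
```

```bash
python3 -c "
from h import *
go('a',1,271)"
```

```text
a d [ 1.2 -0.1 -0.2] turn 0.767 or -2.375 q6 0.02 t 3.58 pose [463.4 165.1 270.8] [ 3.141 -0.     1.737] F [ 1.4  3.7 -2. ] w 6.3
```

Converted, 0.79 rad is 0.7544.

move_tool(motion=[[0, [0, 0, 0], 0.1795], [0, [0, 0, 0], 0.3591], [0, [0, 0, 0], 0.5386], [0, [0, 0, 0], 0.7181], [0, [0, 0, 0], 0.7544]])

```text
time: 4.2
tool_pos: [463.0, 165.3, 270.6]
tcp_rot: [-3.14, 0.0, 0.947]
contact_force: [-1.5, 4.7, -0.5]
grip_width: 6.5
finger_force: 30.0
```

move_tool(motion=[[0, [0, 0, 0], 0], [40, [0, 0, 0], 0], [40, [0, 0, 0], 0], [40, [0, 0, 0], 0], [50, [0, 0, -0.05], 0]])

```text
time: 4.82
tool_pos: [462.7, 164.5, 309.1]
tcp_rot: [-3.137, 0.005, 0.95]
contact_force: [-0.0, 0.4, -0.4]
grip_width: 42.0
finger_force: 0.0
```

```bash
python3 -c "
from h import *
go('b',0,310)"
```

```text
b d [ 60.4 120.9  -1.7] turn -1.454 or 1.688 q6 0.81 t 4.83 pose [462.7 164.5 309.1] [-3.137  0.005  0.95 ] F [-0.   0.4 -0.4] w 42.0
```

Converted, 60 mm is 0.075, 50 mm is 0.0625, -0.94 rad is -0.8976.

move_tool(motion=[[50, [0.0125, 0.025, -0.0013], -0.1795], [50, [0.0188, 0.0375, -0.0013], -0.3591], [50, [0.025, 0.05, -0.0013], -0.5386], [50, [0.0313, 0.0625, -0.0013], -0.7181], [50, [0.0375, 0.075, -0.0013], -0.8976]])

```text
time: 5.45
tool_pos: [530.0, 154.1, 311.8]
tcp_rot: [-3.141, 0.0, 1.893]
contact_force: [-1.0, 0.5, -0.2]
grip_width: 49.9
finger_force: 0.0
```

```bash
python3 -c "
from h import *
go('b',0,310)"
```

```text
b d [-31.2  59.3   1.8] turn -0.51 or 2.632 q6 -0.18 t 5.45 pose [530.  154.1 311.8] [-3.141  0.     1.893] F [-1.   0.5 -0.2] w 49.9
```

Converted, 59 mm is 0.0738, 45 mm is 0.0563, -0.51 rad is -0.487.

move_tool(motion=[[50, [-0.0063, 0.0125, 0], -0.1795], [50, [-0.0188, 0.035, 0], -0.3591], [50, [-0.0313, 0.0563, 0], -0.487], [50, [-0.0388, 0.0738, 0], -0.487], [50, [-0.0388, 0.0738, 0], -0.487]])

```text
time: 6.08
tool_pos: [595.9, 142.9, 311.4]
tcp_rot: [-3.141, 0.0, 2.397]
contact_force: [-0.5, -0.0, -0.4]
grip_width: 49.7
finger_force: 0.0
```

```bash
python3 - <<'E'
from h import *
from plant import vision
go('b',0,271)
c=vision.capture("wrist")
im=np.ascontiguousarray(c["color"][:,:,::-1])
for n,(x,y,w) in N.items():
    w=np.radians(w-(90 if n=="a" else 0));e=np.array([np.cos(w),np.sin(w),0])*23
    for s in(-1,1):
        p=proj(c,np.array([x,y,105])+s*e)
        if abs(p).max()<700: cv2.circle(im,tuple(int(v) for v in p),2,(0,0,255),-1)
cv2.imwrite("pics/w2.png",im)
E
```

```text
b d [ 0.1  0.5 40.4] turn -0.007 or 3.135 q6 -0.72 t 6.08 pose [595.9 142.9 311.4] [-3.141  0.     2.397] F [-0.5 -0.  -0.4] w 49.7
```

View pics/w2.png

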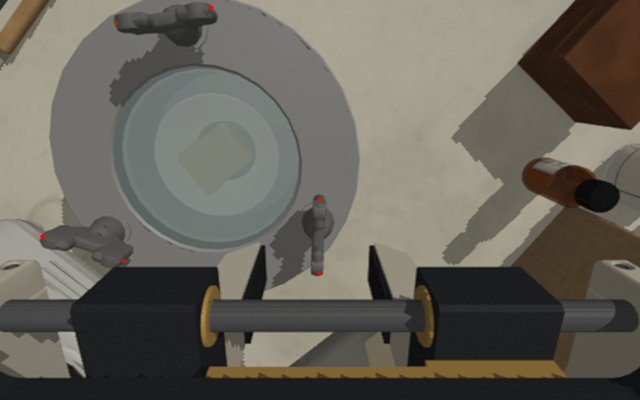

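The predicted tips coincide with all three nuts: a, now turned 90°, at (116,23)–(211,8), b at (319,200)–(318,272) and c at (42,237)–(123,260). Descending and gripping b.

Converted, 40 mm is 0.05.

move_tool(motion=[[50, [0, 0, 0.05], 0], [40, [0, 0, 0.05], 0], [0, [0, 0, 0.05], 0], [0, [0, 0, 0.05], 0], [0, [0, 0, 0.05], 0]])

```text
time: 6.75
tool_pos: [595.5, 143.3, 273.0]
tcp_rot: [3.14, 0.001, 2.397]
contact_force: [-0.3, 0.7, -0.1]
grip_width: 14.7
finger_force: 0.0
```

move_tool(motion=[[0, [0, 0, 0], 0], [0, [0, 0, 0], 0], [0, [0, 0, 0], 0]])

```text
time: 7.12
tool_pos: [595.6, 143.4, 272.5]
tcp_rot: [3.14, 0.001, 2.397]
contact_force: [0.9, 2.0, 5.3]
grip_width: 6.7
finger_force: 30.0
```

move_tool(motion=[[0, [0, 0, 0], 0.1432], [0, [0, 0, 0], 0.2865], [0, [0, 0, 0], 0.4297]])

```text
time: 7.5
tool_pos: [595.8, 143.6, 272.4]
tcp_rot: [3.139, 0.0, 1.943]
contact_force: [2.1, 2.7, 3.4]
grip_width: 7.0
finger_force: 30.0
```

Now at the critical point near the post, so smaller steps.

Converted, 0.2 rad is 0.191.

move_tool(motion=[[0, [0, 0, 0], 0.0955], [0, [0, 0, 0], 0.191]])

```text
time: 7.75
tool_pos: [595.8, 143.6, 272.4]
tcp_rot: [3.139, -0.0, 1.745]
contact_force: [2.5, 2.4, 3.6]
grip_width: 6.6
finger_force: 30.0
```

move_tool(motion=[[0, [0, 0, 0], 0.0955], [0, [0, 0, 0], 0.191]])

```text
time: 8.0
tool_pos: [595.9, 143.6, 272.4]
tcp_rot: [3.139, -0.001, 1.545]
contact_force: [3.1, 2.8, 2.8]
grip_width: 6.6
finger_force: 30.0
```

move_tool(motion=[[0, [0, 0, 0], 0.0955], [0, [0, 0, 0], 0.191]])

```text
time: 8.25
tool_pos: [596.0, 143.5, 272.4]
tcp_rot: [3.139, -0.001, 1.344]
contact_force: [3.8, 2.0, 2.4]
grip_width: 6.3
finger_force: 30.0
```

move_tool(motion=[[0, [0, 0, 0], 0.0955], [0, [0, 0, 0], 0.191]])

```text
time: 8.5
tool_pos: [596.1, 143.6, 272.3]
tcp_rot: [3.139, -0.002, 1.145]
contact_force: [4.0, 1.8, 1.4]
grip_width: 6.6
finger_force: 30.0
```

```bash
python3 -c "
from h import *
go('b',1,271)"
```

```text
b d [-0.2  0.2  1.3] turn 0.312 or -2.83 q6 0.54 t 8.5 pose [596.1 143.6 272.3] [ 3.139e+00 -2.000e-03  1.145e+00] F [4.  1.8 1.4] w 6.6
```

Converted, 0.32 rad is 0.3056.

move_tool(motion=[[0, [0, 0, 0], 0.0955], [0, [0, 0, 0], 0.191], [0, [0, 0, 0], 0.3056], [0, [0, 0, 0], 0.3056]])

```text
time: 9.0
tool_pos: [596.2, 143.4, 272.3]
tcp_rot: [3.14, -0.003, 0.828]
contact_force: [5.4, 2.1, 1.0]
grip_width: 6.6
finger_force: 30.0
```

move_tool(motion=[[40, [0, 0, 0], 0], [40, [0, 0, 0], 0], [40, [0, 0, 0], 0], [50, [0, 0, -0.05], 0]])

```text
time: 9.5
tool_pos: [594.4, 143.0, 309.0]
tcp_rot: [-3.136, 0.006, 0.828]
contact_force: [0.5, -0.1, 0.7]
grip_width: 42.0
finger_force: 0.0
```

```bash
python3 -c "
from h import *
go('c',0,310)"
```

```text
c d [-133.5    7.7   -0.3] turn 0.328 or -2.813 q6 0.85 t 9.5 pose [594.4 143.  309. ] [-3.136  0.006  0.828] F [ 0.5 -0.1  0.7] w 42.0
```

Converted, -133 mm is -0.1663, -100 mm is -0.125, 0.33 rad is 0.3151.

move_tool(motion=[[50, [-0.0625, 0.0038, 0], 0.0955], [50, [-0.125, 0.0075, 0], 0.191], [50, [-0.1663, 0.01, 0], 0.3151], [50, [-0.1663, 0.01, 0], 0.3151]])

```text
time: 10.0
tool_pos: [510.1, 38.7, 312.0]
tcp_rot: [-3.141, 0.001, 0.495]
contact_force: [-0.0, 0.3, 0.2]
grip_width: 49.9
finger_force: 0.0
```

```bash
python3 -c "
from h import *
go('c',0,271)"
```

```text
c d [ 0.1 -0.9 41. ] turn -0.004 or 3.137 q6 1.0 t 10.0 pose [510.1  38.7 312. ] [-3.141e+00  1.000e-03  4.950e-01] F [-0.   0.3  0.2] w 49.9
```

Converted, 41 mm is 0.0513, -1 mm is -0.0013.

move_tool(motion=[[50, [0, -0.0013, 0.0513], 0], [40, [0, -0.0013, 0.0513], 0], [0, [0, -0.0013, 0.0513], 0], [0, [0, -0.0013, 0.0513], 0], [0, [0, -0.0013, 0.0513], 0]])

```text
time: 10.62
tool_pos: [511.1, 41.0, 271.7]
tcp_rot: [3.141, -0.001, 0.498]
contact_force: [0.2, -0.3, 0.3]
grip_width: 14.2
finger_force: 0.0
```

move_tool(motion=[[0, [0, 0, 0], 0], [0, [0, 0, 0], 0], [0, [0, 0, 0], 0]])

```text
time: 11.0
tool_pos: [511.2, 40.5, 271.4]
tcp_rot: [3.14, -0.001, 0.497]
contact_force: [1.1, -4.3, 4.9]
grip_width: 6.6
finger_force: 30.0
```

move_tool(motion=[[0, [0, 0, 0], 0.1795], [0, [0, 0, 0], 0.3591], [0, [0, 0, 0], 0.5386], [0, [0, 0, 0], 0.7181], [0, [0, 0, 0], 0.7639]])

```text
time: 11.62
tool_pos: [511.3, 39.6, 271.3]
tcp_rot: [3.139, -0.003, -0.305]
contact_force: [1.4, -10.0, 3.0]
grip_width: 6.4
finger_force: 30.0
```

```bash
python3 -c "
from h import *
go('c',1,271)"
```

```text
c d [-1.4  0.6  0.3] turn 0.767 or -2.375 q6 1.81 t 11.62 pose [511.3  39.6 271.3] [ 3.139e+00 -3.000e-03 -3.050e-01] F [  1.4 -10.    3. ] w 6.4
```

Converted, 0.78 rad is 0.7448.

move_tool(motion=[[0, [0, 0, 0], 0.1795], [0, [0, 0, 0], 0.3591], [0, [0, 0, 0], 0.5386], [0, [0, 0, 0], 0.7353], [0, [0, 0, 0], 0.7448]])

```text
time: 12.25
tool_pos: [510.8, 38.9, 271.1]
tcp_rot: [3.139, -0.004, -1.084]
contact_force: [-0.8, -14.8, 4.4]
grip_width: 6.5
finger_force: 30.0
```

move_tool(motion=[[40, [0, 0, 0], 0], [40, [0, 0, 0], 0], [40, [0, 0, 0], 0], [50, [0, 0, -0.05], 0]])

```text
time: 12.75
tool_pos: [509.9, 41.2, 308.8]
tcp_rot: [3.136, 0.004, -1.082]
contact_force: [1.0, -0.2, 0.6]
grip_width: 42.1
finger_force: 0.0
```

```bash
python3 -c "
from h import *
go('a',1,310)"
```

```text
a d [-132.4  -17.4   -0.8] turn 1.089 or -2.053 q6 2.58 t 12.75 pose [509.9  41.2 308.8] [ 3.136  0.004 -1.082] F [ 1.  -0.2  0.6] w 42.1
```

Converted, -132 mm is -0.165, -110 mm is -0.1375, -0.94 rad is -0.8976.

move_tool(motion=[[50, [-0.0375, -0.005, -0.0125], -0.1795], [50, [-0.075, -0.01, -0.0125], -0.3591], [50, [-0.1125, -0.015, -0.0125], -0.5386], [50, [-0.1375, -0.0188, -0.0125], -0.7181], [50, [-0.165, -0.0213, -0.0125], -0.8976]])

```text
time: 13.38
tool_pos: [463.4, 166.4, 320.8]
tcp_rot: [-3.141, 0.0, -0.138]
contact_force: [-0.1, 0.5, 0.2]
grip_width: 50.1
finger_force: 0.0
```

move_tool(motion=[[50, [0, 0, 0], -0.1795], [50, [0, 0, 0], -0.3591], [50, [0, 0, 0], -0.5386], [50, [0, 0, 0], -0.7181], [50, [0, 0, 0], -0.8976]])

```text
time: 14.0
tool_pos: [463.7, 165.7, 320.7]
tcp_rot: [-3.141, 0.0, 0.799]
contact_force: [-0.3, 0.7, 0.1]
grip_width: 49.9
finger_force: 0.0
```

```bash
python3 - <<'E'
from h import *
from plant import vision
go('a',1,271)
c=vision.capture("top")
im=np.ascontiguousarray(c["color"][:,:,::-1])[150:290,300:440]
cv2.imwrite("pics/t3.png",cv2.resize(im,None,fx=4,fy=4,interpolation=cv2.INTER_CUBIC))
E
```

```text
a d [ 0.  -0.8 49.7] turn -0.171 or 2.97 q6 0.96 t 14.0 pose [463.7 165.7 320.7] [-3.141  0.     0.799] F [-0.3  0.7  0.1] w 49.9
```

Converted, 50 mm is 0.0625, 20 mm is 0.025, -0.17 rad is -0.1623.

move_tool(motion=[[50, [0, 0, 0.025], -0.1623], [50, [0, 0, 0.0625], -0.1623], [40, [0, 0, 0.0625], -0.1623], [0, [0, 0, 0.0625], -0.1623], [0, [0, 0, 0.0625], -0.1623]])

```text
time: 14.68
tool_pos: [464.2, 165.5, 272.0]
tcp_rot: [3.14, -0.002, 0.962]
contact_force: [0.8, 0.7, -0.5]
grip_width: 24.7
finger_force: 0.0
```

move_tool(motion=[[0, [0, 0, 0], 0], [0, [0, 0, 0], 0], [0, [0, 0, 0], 0], [0, [0, 0, 0], 0]])

```text
time: 15.18
tool_pos: [463.5, 165.8, 271.3]
tcp_rot: [-3.141, -0.0, 0.962]
contact_force: [-4.6, 4.4, 6.2]
grip_width: 6.5
finger_force: 30.0
```

move_tool(motion=[[0, [0, 0, 0], 0.1795], [0, [0, 0, 0], 0.3591], [0, [0, 0, 0], 0.5386], [0, [0, 0, 0], 0.7181], [0, [0, 0, 0], 0.7639]])

```text
time: 15.8
tool_pos: [463.5, 165.9, 271.2]
tcp_rot: [-3.141, 0.001, 0.159]
contact_force: [-3.9, 5.1, 4.4]
grip_width: 6.3
finger_force: 30.0
```

```bash
python3 -c "
from h import *
go('a',2,271)"
```

```text
a d [-0.3 -0.5  0.2] turn 0.76 or -2.382 q6 1.6 t 15.8 pose [463.5 165.9 271.2] [-3.141e+00  1.000e-03  1.590e-01] F [-3.9  5.1  4.4] w 6.3
```

Converted, 0.77 rad is 0.7353.

move_tool(motion=[[0, [0, 0, 0], 0.1795], [0, [0, 0, 0], 0.3591], [0, [0, 0, 0], 0.5386], [0, [0, 0, 0], 0.7181], [0, [0, 0, 0], 0.7353]])

```text
time: 16.42
tool_pos: [463.4, 165.9, 271.1]
tcp_rot: [-3.141, 0.001, -0.61]
contact_force: [-2.3, 4.3, 3.4]
grip_width: 6.7
finger_force: 30.0
```

move_tool(motion=[[0, [0, 0, 0], 0], [40, [0, 0, 0], 0], [40, [0, 0, 0], 0], [40, [0, 0, 0], 0], [50, [0, 0, -0.05], 0]])

```text
time: 17.05
tool_pos: [463.2, 165.0, 309.0]
tcp_rot: [3.137, 0.004, -0.608]
contact_force: [-0.0, 0.2, 0.1]
grip_width: 42.1
finger_force: 0.0
```

```bash
python3 -c "
from h import *
go('b',1,310)"
```

```text
b d [121.6 -58.1  -1.8] turn -1.441 or 1.701 q6 2.37 t 17.05 pose [463.2 165.  309. ] [ 3.137  0.004 -0.608] F [-0.   0.2  0.1] w 42.1
```

Converted, 80 mm is 0.1, 70 mm is 0.0875, -0.94 rad is -0.8976.

move_tool(motion=[[50, [0.025, -0.0125, -0.0025], -0.1795], [50, [0.05, -0.025, -0.0025], -0.3591], [50, [0.075, -0.0363, -0.0025], -0.5386], [50, [0.0875, -0.0413, -0.0025], -0.7181], [50, [0.1, -0.0475, -0.0025], -0.8976]])

```text
time: 17.68
tool_pos: [551.8, 150.6, 312.6]
tcp_rot: [3.142, 0.0, 0.336]
contact_force: [-0.7, -0.2, 0.2]
grip_width: 50.1
finger_force: 0.0
```

```bash
python3 -c "
from h import *
go('b',1,310)"
```

```text
b d [39.6 21.5  2.6] turn -0.497 or 2.645 q6 1.37 t 17.68 pose [551.8 150.6 312.6] [3.142 0.    0.336] F [-0.7 -0.2  0.2] w 50.1
```

Converted, 40 mm is 0.05, 25 mm is 0.0313, -0.5 rad is -0.4775.

move_tool(motion=[[50, [0.015, 0.0088, 0], -0.1795], [50, [0.0313, 0.0175, 0], -0.3591], [50, [0.05, 0.0263, 0.0013], -0.4775], [50, [0.05, 0.0263, 0.0013], -0.4775]])

```text
time: 18.18
tool_pos: [596.5, 143.6, 311.4]
tcp_rot: [3.142, 0.0, 0.828]
contact_force: [-0.8, -0.2, -0.8]
grip_width: 49.8
finger_force: 0.0
```

move_tool(motion=[[50, [0, 0, 0.0513], 0], [40, [0, 0, 0.0513], 0], [0, [0, 0, 0.0513], 0], [0, [0, 0, 0.0513], 0], [0, [0, 0, 0.0513], 0]])

```text
time: 18.8
tool_pos: [596.1, 144.1, 272.0]
tcp_rot: [3.14, -0.002, 0.83]
contact_force: [-0.5, 0.6, 0.5]
grip_width: 14.4
finger_force: 0.0
```

move_tool(motion=[[0, [0, 0, 0], 0], [0, [0, 0, 0], 0], [0, [0, 0, 0], 0]])

```text
time: 19.18
tool_pos: [596.4, 143.7, 271.6]
tcp_rot: [3.14, -0.001, 0.83]
contact_force: [1.9, -2.7, 4.2]
grip_width: 6.6
finger_force: 30.0
```

```bash
python3 -c "
from h import *
go('b',1,271)"
```

```text
b d [-0.4  0.1  0.6] turn -0.003 or 3.139 q6 0.85 t 19.18 pose [596.4 143.7 271.6] [ 3.14e+00 -1.00e-03  8.30e-01] F [ 1.9 -2.7  4.2] w 6.6
```

Converted, 0.8 rad is 0.7639.

move_tool(motion=[[0, [0, 0, 0], 0.1795], [0, [0, 0, 0], 0.3591], [0, [0, 0, 0], 0.5386], [0, [0, 0, 0], 0.7181], [0, [0, 0, 0], 0.7639]])

```text
time: 19.8
tool_pos: [596.5, 143.4, 271.4]
tcp_rot: [3.14, -0.002, 0.027]
contact_force: [3.6, -4.8, 2.9]
grip_width: 6.5
finger_force: 30.0
```

move_tool(motion=[[0, [0, 0, 0], 0.1795], [0, [0, 0, 0], 0.3591], [0, [0, 0, 0], 0.5386], [0, [0, 0, 0], 0.7181], [0, [0, 0, 0], 0.7353]])

```text
time: 20.42
tool_pos: [596.4, 143.1, 271.3]
tcp_rot: [-3.142, -0.003, -0.742]
contact_force: [4.3, -5.8, 2.7]
grip_width: 6.8
finger_force: 30.0
```

move_tool(motion=[[0, [0, 0, 0], 0], [40, [0, 0, 0], 0], [40, [0, 0, 0], 0], [40, [0, 0, 0], 0], [50, [0, 0, -0.05], 0]])

```text
time: 21.05
tool_pos: [594.9, 144.1, 307.9]
tcp_rot: [3.136, 0.006, -0.74]
contact_force: [1.2, -0.3, 0.2]
grip_width: 42.0
finger_force: 0.0
```

```bash
python3 -c "
from h import *
go('c',1,310)"
```

```text
c d [  7.7 134.7  -1.3] turn 0.332 or -2.81 q6 2.42 t 21.05 pose [594.9 144.1 307.9] [ 3.136  0.006 -0.74 ] F [ 1.2 -0.3  0.2] w 42.0
```

Converted, 134 mm is 0.1675, 90 mm is 0.1125, -0.94 rad is -0.8976.

move_tool(motion=[[50, [0.0038, 0.0563, -0.0063], -0.1795], [50, [0.0063, 0.1125, -0.0063], -0.3591], [50, [0.01, 0.1675, -0.0063], -0.5386], [50, [0.01, 0.1675, -0.0063], -0.7181], [50, [0.01, 0.1675, -0.0063], -0.8976]])

```text
time: 21.68
tool_pos: [511.1, 39.3, 316.0]
tcp_rot: [-3.141, -0.0, 0.203]
contact_force: [-0.4, -0.0, -0.2]
grip_width: 50.5
finger_force: 0.0
```

move_tool(motion=[[50, [0, 0, 0], -0.1795], [50, [0, 0, 0], -0.3591], [50, [0, 0, 0], -0.5386], [50, [0, 0, 0], -0.7181], [50, [0, 0, 0], -0.8976]])

```text
time: 22.3
tool_pos: [511.3, 39.9, 315.7]
tcp_rot: [-3.141, -0.0, 1.141]
contact_force: [-0.4, 0.4, 0.2]
grip_width: 50.1
finger_force: 0.0
```

move_tool(motion=[[50, [0, 0, 0], -0.1795], [50, [0, 0, 0], -0.3591], [50, [0, 0, 0], -0.5386], [50, [0, 0, 0], -0.7181], [50, [0, 0, 0], -0.8881]])

```text
time: 22.92
tool_pos: [511.3, 39.9, 315.8]
tcp_rot: [-3.141, -0.0, 2.071]
contact_force: [0.2, 0.2, -0.0]
grip_width: 50.1
finger_force: 0.0
```

```bash
python3 -c "
from h import *
go('c',1,271)"
```

```text
c d [ 0.4 -1.5 44.8] turn 0.001 or -3.141 q6 -0.57 t 22.93 pose [511.3  39.9 315.8] [-3.141 -0.     2.071] F [ 0.2  0.2 -0. ] w 50.1
```

Converted, 45 mm is 0.0563, -1.5 mm is -0.0019.

move_tool(motion=[[50, [0, -0.0019, 0.0563], 0], [40, [0, -0.0019, 0.0563], 0], [0, [0, -0.0019, 0.0563], 0], [0, [0, -0.0019, 0.0563], 0], [0, [0, -0.0019, 0.0563], 0]])

```text
time: 23.55
tool_pos: [510.4, 39.0, 271.8]
tcp_rot: [3.14, 0.001, 2.065]
contact_force: [0.1, -0.5, 0.8]
grip_width: 14.7
finger_force: 0.0
```

move_tool(motion=[[0, [0, 0, 0], 0], [0, [0, 0, 0], 0], [0, [0, 0, 0], 0]])

```text
time: 23.92
tool_pos: [510.1, 38.9, 271.4]
tcp_rot: [3.141, 0.0, 2.065]
contact_force: [-2.6, -0.5, 6.0]
grip_width: 6.7
finger_force: 30.0
```

move_tool(motion=[[0, [0, 0, 0], 0.1795], [0, [0, 0, 0], 0.3591], [0, [0, 0, 0], 0.5386], [0, [0, 0, 0], 0.7181], [0, [0, 0, 0], 0.7639]])

```text
time: 24.55
tool_pos: [509.8, 38.8, 271.2]
tcp_rot: [-3.141, 0.001, 1.262]
contact_force: [-3.3, -1.3, 6.7]
grip_width: 6.6
finger_force: 30.0
```

```bash
python3 -c "
from h import *
go('c',2,271)"
```

```text
c d [ 0.6 -0.2  0.2] turn 0.763 or -2.379 q6 0.24 t 24.55 pose [509.8  38.8 271.2] [-3.141e+00  1.000e-03  1.262e+00] F [-3.3 -1.3  6.7] w 6.6
```

Converted, 0.77 rad is 0.7353.

move_tool(motion=[[0, [0, 0, 0], 0.1795], [0, [0, 0, 0], 0.3591], [0, [0, 0, 0], 0.5386], [0, [0, 0, 0], 0.7181], [0, [0, 0, 0], 0.7353]])

```text
time: 25.18
tool_pos: [509.6, 39.0, 271.1]
tcp_rot: [-3.141, 0.001, 0.493]
contact_force: [-4.5, -0.1, 6.2]
grip_width: 6.6
finger_force: 30.0
```

move_tool(motion=[[0, [0, 0, 0], 0], [40, [0, 0, 0], 0], [40, [0, 0, 0], 0], [40, [0, 0, 0], 0], [50, [0, 0, -0.05], 0]])

```text
time: 25.8
tool_pos: [509.4, 38.9, 308.8]
tcp_rot: [-3.138, 0.005, 0.495]
contact_force: [0.7, 0.1, -1.0]
grip_width: 42.2
finger_force: 0.0
```

move_tool(motion=[[60, [-0.075, 0, -0.0625], 0], [60, [-0.125, 0, -0.1], 0], [60, [-0.125, 0, -0.1], 0], [60, [-0.125, 0, -0.1], 0]])

```text
time: 26.3
tool_pos: [422.3, -8.6, 390.8]
tcp_rot: [3.141, -0.001, 0.494]
contact_force: [-0.2, 0.1, -0.0]
grip_width: 60.0
finger_force: 0.0
```

```bash
python3 - <<'E'
from h import *
from plant import vision
c=vision.capture("top")
im=np.ascontiguousarray(c["color"][:,:,::-1])
for n,(x,y,w) in N.items():
    w=np.radians(w);e=np.array([np.cos(w),np.sin(w),0])*23
    print(n,[proj(c,np.array([x,y,105])+s*e).round(0) for s in(-1,1)])
im=im[110:300,220:450]
cv2.imwrite("pics/t4.png",cv2.resize(im,None,fx=3,fy=3,interpolation=cv2.INTER_CUBIC))
go('c',2,300)
E
```

```text
a [array([342., 256.]), array([355., 238.])]
b [array([353., 190.]), array([369., 175.])]
c [array([416., 235.]), array([406., 216.])]
c d [99.5 -0.7 90.2] turn -0.005 or 3.137 q6 0.87 t 26.35 pose [422.6  -8.4 390.2] [-3.141  0.     0.495] F [-0.9 -0.6  0.1] w 60.2
```

View pics/t4.png

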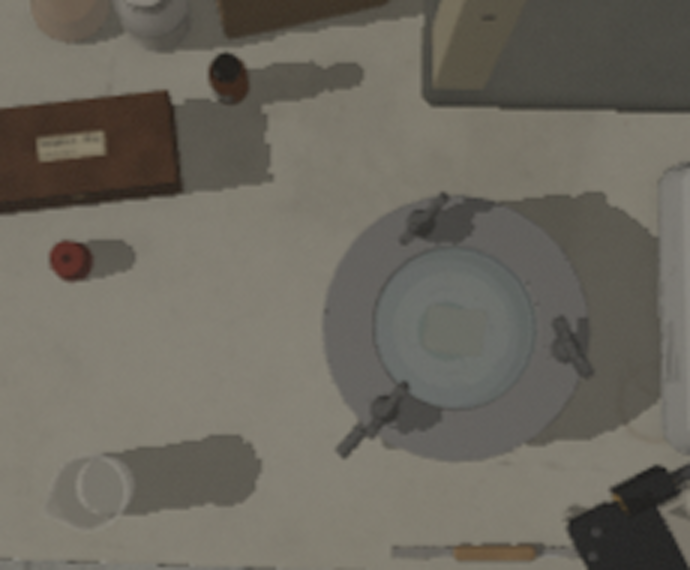

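The top view shows all three wings back on their original lines, i.e. turned 180°: a near (395,400), b near (424,220) and c near (572,347). The beaker (104,487) and dropper bottle (229,78) haven't moved, and the gripper is clear. Handing in.

move_tool(motion=[[60, [0, 0, 0], 0], [60, [0, 0, 0], 0]])

```text
time: 26.6
tool_pos: [422.6, -8.3, 389.9]
tcp_rot: [-3.14, 0.001, 0.495]
contact_force: [0.6, -0.7, -0.7]
grip_width: 60.3
finger_force: 0.0
```

```bash
python3 -c "
from plant import bot
print(bot.close_job())"
```

```text
the job is handed in; nothing more can be done
None
```

I tightened all three wing nuts by two quarter turns each, in the order a, b, c, then a, b, c again; the final picture shows the beaker and dropper bottle where they stood, and I handed the job in at 26.6 s (no verdict was returned).

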